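# Refit the filter tube in the pug mill's vacuum filter box

## Robot

A 6-joint arm with a two-finger parallel gripper is mounted at the origin on the work surface. World frame = base frame: x ahead of the robot, y to its left, z up, the work surface at z = 0. Lengths are in m, angles in degrees, forces in N, time in s.
With the tool pointing down it reaches from about 0.4 to 0.825 m from the base axis. Payload 7 kg.
Tool frame: the origin (TCP) lies at the very end of the fingers, on their centre line; the grasp point (between the pads) lies 19 mm behind it; x points along the fingers, y is the direction in which the jaws open and shut, and the axes are right-handed (so a half turn about x gives the same grasp; the last joint's range is limited). The gripper opens to 88 mm and grips with 3 to 60 N. Pads are 19 mm wide; open, the fingers measure 130 mm over their backs; the gripper's body (78 mm by 193 mm) begins 47 mm behind the grasp point.
Start: joints at [92.653, 20.546, 0.682, 0, -70.136, -16.507], TCP at [0.162, 0.655, 0.227] pointing down, gripper open.
Joint ranges: [-176.03, 176.03], [-82.01, 121.73], [-58.28, 71.71], [-173.87, 95.51], [-174.79, -0.11], [-173.66, 173.66]. Speed limits (degrees/s): [136.94, 136.94, 172.46, 180, 180, 180].

## Interface

Orientations are given as [roll, pitch, yaw] about the fixed x, y, z axes, in that order (R = Rz(yaw) Ry(pitch) Rx(roll)).
In Python, from plant import * gives the robot as it stands. The module is installed in compiled form; this text tells all that it offers.
- The arm moves only by the shell command python3 -m creep 'ROWS' [FORCE]. ROWS is a JSON object of lists of equal length, an entry for each row: "jaw": the closure, from -1 (fully open) to 1 (shut); "translation": the shift along the tool's x, y, z in m, a list of three; "roll": the turn about the tool's x in rad. A call has exactly 10 rows; each row shifts and turns the commanded pose from where the row before left it, along the tool's axes as they then stand; what a row does not reach is not made up. A row lasts 1/10 s, in which the tool goes at most 50 mm and 8.59 degrees, less where a joint would pass 70% of its speed; a pose out of reach is approached as far as the arm can. A call with a gripper value outside its range is refused whole. The fingers move at their own pace and stop on an object; FORCE is the grip in N (left out, the last holds). Time passes only in rows, so rows that do not move let the fingers close, or fill a call up. It gives the time, the measured TCP pose, the force and the opening at its end, in the units of the state.
- get_state(): the state, without advancing time (a new reading comes with each control period).
- capture(name): name is "side" or "top"; returns a dict with "image" (420x560x3 uint8, red, green, blue), "fovy" (degrees; the focal length in pixels is half the picture's height over the tangent of half this angle, whatever the lens; pixels are square), "cx", "cy" (the principal point, pixels), "pose" (4x4, takes a point from camera to world coordinates). Camera axes: x right, y up, looking along -z (the intrinsics and any distortion apply to the point x, -y, -z); pixel columns grow to the right and rows downward; lengths in m; the calibration is good to about 2 mm. A picture is of the moment at which its call begins. There is no depth.
- close_job(): hands the job in, once; it reports no verdict.
The state is a dict: "time_s": time; "joints": joint angles; "qd": joint speeds; "joint_torque": joint torques, N m; "tcp_pos": TCP position; "eef_rot": TCP orientation; "contact_force": force on the tool from outside, world axes, zero at the start; "moment": the same for the moment, N m; "gripper_width": finger opening in m.
Only numpy, scipy, OpenCV 4.12 (cv2) and the standard library are available. Lean on these libraries where they do the work, as an engineer would, in place of code of your own. Each camera call takes 0.05 s, during which the arm holds its last target.

## Task

The empty port of the vacuum filter box needs its filter back, like the finished one beside it: lower the long ceramic filter tube through the port without touching the rim or roof, and seat it fully home and upright on the spigot inside. Then slip the aluminium gland cap over the tube and push it squarely down over the port's neck until it is fully home. Set the parts down rather than dropping them, and do not shift or knock over the other things on the bench.

Things in the scene. Friction and masses are not known exactly. Their poses are not given: they have to be found in the camera images.
- tube_mid (a point): centre (half-way up) of the long filter tube: plain white ceramic, straight, open at both ends, outside diameter 36, bore 28, length 156, about 130 g; stands upright on the bench at the start. z along its axis. The only other bare white tube is the short spare, 95 long.
- tube: the same long filter tube; origin at the centre of its lower end, z up along its axis
- cap_mid (a point): centre (half-way up) of the gland cap: bare aluminium, round, open through the middle, total height 62, stands skirt down on the bench, about 170 g. From its underside: skirt 0 to 18 (outside diameter 78, bore 70), flat shoulder 18 to 24 (diameter 78, hole 44), hub 24 to 62 (outside diameter 54, bore 44). Grip it by the hub. z up. When home on the neck the shoulder rests on the rim: this point is then 13 above port, and the tube pokes 12 out of the hub.
- cap: the same gland cap; origin at the centre of its underside, z up
- spigot_seat (a point): centre of the spigot's shoulder inside the filter box, 20 above the bench, straight under the empty port; z up. The brass spigot rises 45 above this point, diameter 25, its last 9 tapering to diameter 14; the flat shoulder is 48 in diameter. The seated tube stands on the shoulder, so its centre is then 78 above this point and its top 56 above the port's rim.
- port (a point): centre of the mouth of the empty port, at the top of its neck, 120 above the bench; z up. The neck is a steel ring 25 high on the roof, outside diameter 66 (62 at the top edge), bore 58 (54 at the top edge).
- roof: roof of the filter box with both necks; origin at the middle of the roof's upper face, 95 above the bench. Its y axis points from the finished port to the empty one; the port centres lie at y = +52 (empty) and y = -52 (finished).
- filter_box: vacuum filter box fixed to the bench: clear sides, cream painted roof, 120 (its x) by 220 (its y) by 95 high, origin under its middle, may face any way. Over the finished port the fitted cap (diameter 78, hub 54) and tube reach 176 above the bench, 81 above the roof. A brass stub sticks out 14 from its +x side, 30 above the bench.
- short_tube: bystander: short white ceramic tube, outside diameter 36, length 95, origin at the centre of its foot
- glaze_bottle: bystander: grey plastic bottle, diameter 56, height 155, origin at the centre of its foot
- oxide_jar: bystander: amber glass jar with steel lid, diameter 64, height 80, origin at the centre of its foot
- beaker: bystander: unfired clay cup, diameter 68, height 85, origin at the centre of its foot
- pestle: bystander: wooden pestle standing on its wide end, widest diameter 52, height 135, origin at the centre of its foot
- brush: bystander: brush lying at the far side of the bench
- spatula: bystander: spatula lying at the far right side of the bench

How it is judged:
By the outcome, as a careful person would: the job done as asked, in the order asked, and still so for the second after the job is handed in, with the robot touching nothing.
It also fails if it takes over 67 s, if anything falls off the work surface, if the arm or the gripper's body presses on something with over 40 N, if the wrist force passes 120 N, or if a joint passes its speed limit or range.

## Working session

There is one attempt and no reset: what is moved stays moved. The work goes in short steps, Python scripts to look and compute and a shell command to move; the robot and the scene stay as the last step left them, time stands still between calls to the robot, and variables do not carry over. Pictures are saved under pics/ and viewed, and the job is handed in when it is done.

```bash
mkdir -p pics; python3 - <<'E'
from plant import *
import cv2,pickle
print(get_state())
for n in("side","top"):
    c=capture(n); cv2.imwrite(f"pics/{n}0.png",c["image"][:,:,::-1]); pickle.dump(c,open(f"{n}0.pkl","wb"))
    print(n,{k:v for k,v in c.items() if k!="image"})
E
```

```text
{'time_s': 0.0, 'joints': array([ 9.26544690e+01,  2.05896044e+01,  6.33779016e-01, -2.01940909e-02,
       -7.01346008e+01, -1.65062169e+01]), 'qd': array([ 0.02981782, -0.03649646,  0.01077804,  0.04249559,  0.10720728,
       -0.04735541]), 'joint_torque': array([ 8.90422180e-04, -5.82717454e+01,  2.93053311e+01,  6.99704066e+00,
        7.08638050e-03, -1.61672356e-04]), 'tcp_pos': array([0.16151817, 0.65489271, 0.22564315]), 'eef_rot': array([ 94.65139545,  89.90760196, -99.20722964]), 'contact_force': array([-0.60497913,  0.31635617,  0.20661793]), 'moment': array([-0.00112694,  0.06505754,  0.04778548]), 'gripper_width': 0.08752007436120873}
side {'fovy': 49.54937240697494, 'cx': 281.8703873080099, 'cy': 208.44340100270333, 'pose': array([[-0.83512225,  0.41575418, -0.36016564,  0.17392161],
       [-0.55005696, -0.63460168,  0.54287941,  0.58477302],
       [-0.00285734,  0.65148229,  0.75865846,  0.96107119],
       [ 0.        ,  0.        ,  0.        ,  1.        ]])}
top {'fovy': 51.12818398699147, 'cx': 278.359727727232, 'cy': 204.83990529776716, 'pose': array([[-0.02272863,  0.98917652, -0.14495939,  0.4611703 ],
       [-0.99968074, -0.02088625,  0.01421908,  0.00353264],
       [ 0.01103753,  0.14523629,  0.98933543,  1.08805971],
       [ 0.        ,  0.        ,  0.        ,  1.        ]])}
```

View pics/side0.png

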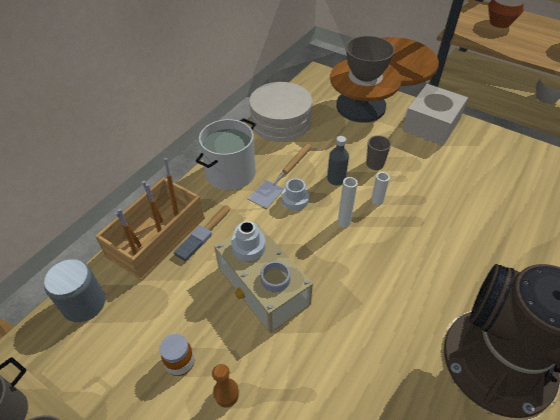

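View pics/top0.png

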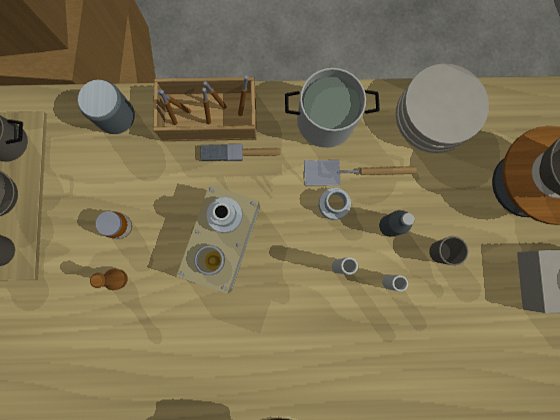

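```bash
cat > h.py <<'E'
import numpy as np,cv2,pickle
def load(f): return pickle.load(open(f,"rb"))
def K(c):
    f=c["image"].shape[0]/2/np.tan(np.radians(c["fovy"]/2)); return f
def proj(c,P):
    P=np.atleast_2d(P); T=c["pose"]; p=(P-T[:3,3])@T[:3,:3]; f=K(c)
    return np.c_[c["cx"]+f*p[:,0]/-p[:,2], c["cy"]+f*-p[:,1]/-p[:,2]]
def ray(c,uv):
    f=K(c); T=c["pose"]; d=T[:3,:3]@np.array([(uv[0]-c["cx"])/f,-(uv[1]-c["cy"])/f,-1]); return T[:3,3],d
def atz(c,uv,z):
    o,d=ray(c,uv); return o+d*(z-o[2])/d[2]
def tri(c1,u1,c2,u2):
    A=[];b=[]
    for c,u in((c1,u1),(c2,u2)):
        o,d=ray(c,u); d=d/np.linalg.norm(d); M=np.eye(3)-np.outer(d,d); A.append(M); b.append(M@o)
    A=np.vstack(A);b=np.hstack(b); x,r,_,_=np.linalg.lstsq(A,b,rcond=None); return x,np.sqrt(r)
def crop(c,x0,y0,w,h,s,fn):
    im=c["image"][y0:y0+h,x0:x0+w,::-1]; im=cv2.resize(im,None,fx=s,fy=s,interpolation=cv2.INTER_CUBIC)
    for i in range(0,w,10):
        cv2.line(im,(i*s,0),(i*s,6 if i%50 else 14),(0,0,255),1)
        if i%20==0: cv2.putText(im,str(x0+i),(i*s,24),0,.4,(0,0,255),1)
    for i in range(0,h,10):
        cv2.line(im,(0,i*s),(6,i*s),(0,0,255),1)
        if i%20==0: cv2.putText(im,str(y0+i),(8,i*s+4),0,.4,(0,0,255),1)
    cv2.imwrite(fn,im)
E
python3 - <<'E'
from h import *
t=load("top0.pkl");s=load("side0.pkl")
crop(t,170,180,100,110,5,"pics/t_box.png")
crop(t,310,180,110,115,5,"pics/t_tube.png")
crop(s,210,210,110,120,5,"pics/s_box.png")
crop(s,270,165,130,75,6,"pics/s_tube.png")
E
```

```text
(no output)
```

View pics/t_box.png

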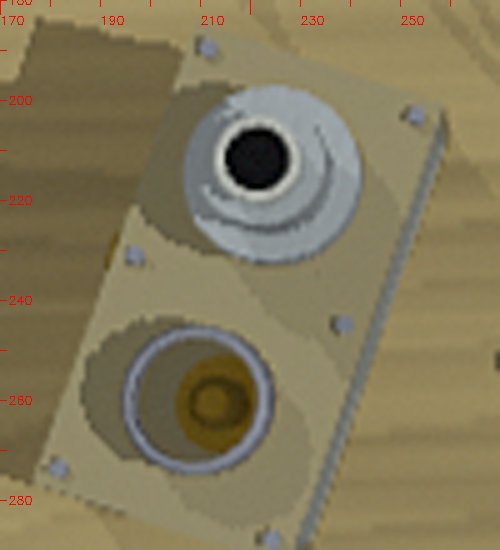

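View pics/t_tube.png

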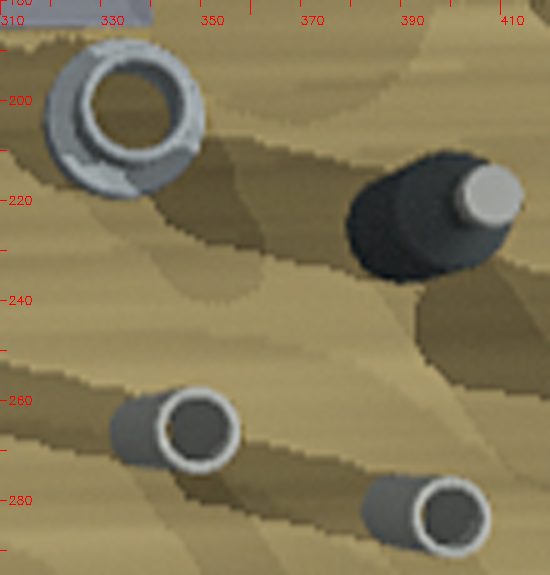

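View pics/s_box.png

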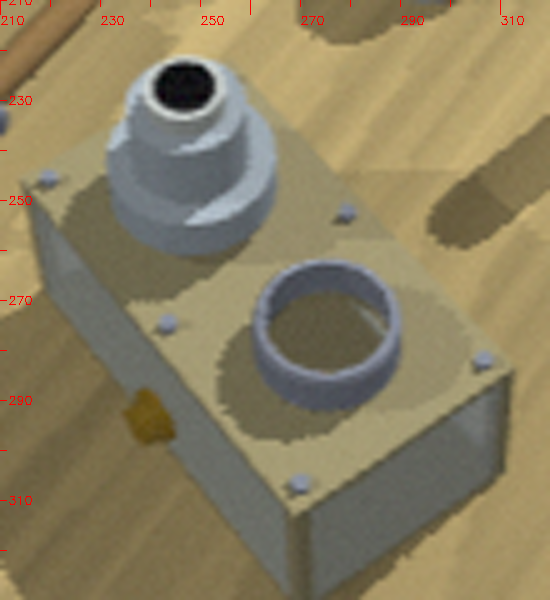

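View pics/s_tube.png

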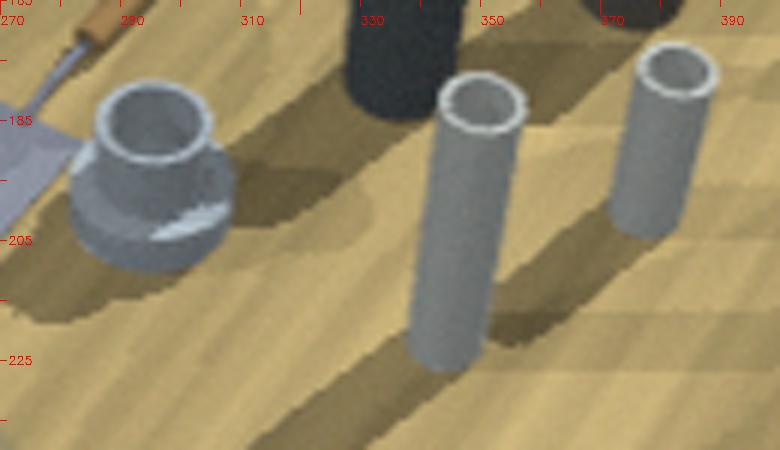

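```bash
python3 - <<'E'
from h import *
np.set_printoptions(precision=4,suppress=True)
t=load("top0.pkl");s=load("side0.pkl")
for n,u,v,z in [("tube",(349.7,266.1),(350.4,182.1),.156),("cap",(336.6,201.4),(295.7,185.4),.062),("port",(209.8,259.9),(275.5,272.6),.12),("fin",(221.4,211.8),(247,227.4),.176)]:
  for k in(0,.5):
    u1=np.array(u)-k;v1=np.array(v)-k
    print(n,k,tri(t,u1,s,v1),atz(t,u1,z),atz(s,v1,z))
E
```

```text
tube 0 (array([ 0.4639, -0.1579,  0.1522]), array([0.0004])) [ 0.4642 -0.1572  0.156 ] [ 0.4624 -0.1546  0.156 ]
tube 0.5 (array([ 0.465 , -0.1565,  0.1546]), array([0.0004])) [ 0.4652 -0.1562  0.156 ] [ 0.4642 -0.1554  0.156 ]
cap 0 (array([ 0.6166, -0.15  ,  0.0596]), array([0.001])) [ 0.6168 -0.1493  0.062 ] [ 0.6147 -0.1483  0.062 ]
cap 0.5 (array([ 0.6173, -0.1484,  0.0625]), array([0.001])) [ 0.6181 -0.1482  0.062 ] [ 0.6169 -0.1491  0.062 ]
port 0 (array([0.4847, 0.1426, 0.1172]), array([0.])) [0.4846 0.1422 0.12  ] [0.4837 0.144  0.12  ]
port 0.5 (array([0.4856, 0.1433, 0.1194]), array([0.0002])) [0.4857 0.1432 0.12  ] [0.4853 0.1435 0.12  ]
fin 0 (array([0.5823, 0.1098, 0.1739]), array([0.001])) [0.5826 0.1099 0.176 ] [0.5805 0.1108 0.176 ]
fin 0.5 (array([0.583 , 0.1106, 0.176 ]), array([0.0011])) [0.5837 0.1109 0.176 ] [0.5823 0.1103 0.176 ]
```

```bash
cat >> h.py <<'E'
from scipy.spatial.transform import Rotation as Ro
def st():
    from plant import get_state
    s=get_state(); R=Ro.from_euler("xyz",s["eef_rot"],degrees=True).as_matrix(); return s,R
def go(P=None,yang=None):
    s,R=st(); print("t",s["time_s"],"tcp",s["tcp_pos"].round(4),"F",s["contact_force"].round(1),"w",round(s["gripper_width"],4),"j",s["joints"].round(1))
    ya=np.degrees(np.arctan2(R[1,1],R[0,1])); print("xaxis",R[:,0].round(4),"y ang",ya.round(2))
    if P is not None:
        P=np.atleast_2d(P); p=s["tcp_pos"]
        for q in P:
            print("to",q,"tool delta mm",((q-p)@R*1000).round(1)); p=q
    if yang is not None:
        d=(yang-ya+90)%180-90; print("world turn",d.round(2)," roll rad",np.radians(-d).round(4),"joint6 note")
E
python3 - <<'E'
from h import *
go([[.35,.5,.30],[.47,.25,.30],[.465,-.156,.30]],71)
E
```

```text
t 0.1 tcp [0.1615 0.6549 0.2257] F [-0.3  0.3  0.3] w 0.0875 j [ 92.7  20.6   0.6  -0.  -70.1 -16.5]
xaxis [-2.0e-04 -1.5e-03 -1.0e+00] y ang -103.86
to [0.35 0.5  0.3 ] tool delta mm [ -74.1  105.4 -220.1]
to [0.47 0.25 0.3 ] tool delta mm [   0.4  214.  -176.4]
to [ 0.465 -0.156  0.3  ] tool delta mm [  0.6 395.4 -92.4]
world turn -5.14  roll rad 0.0897 joint6 note
```

```bash
python3 -m creep '{"jaw":[-1,-1,-1,-1,-1,-1,-1,-1,-1,-1],"translation":[[-0.012,0.0176,-0.0367],[-0.012,0.0176,-0.0367],[-0.012,0.0176,-0.0367],[-0.012,0.0176,-0.0367],[-0.012,0.0176,-0.0367],[-0.012,0.0176,-0.0367],[0,0.031,-0.025],[0,0.031,-0.025],[0,0.031,-0.025],[0,0.031,-0.025]],"roll":[0.009,0.009,0.009,0.009,0.009,0.009,0.009,0.009,0.009,0.009]}' 40; python3 - <<'E'
from h import *
go([[.47,.25,.30],[.465,-.156,.30]],71)
E
```

```text
time_s: 1.1
tcp_pos: [0.4043, 0.3456, 0.2983]
eef_rot: [60.8, 90.0, -138.3]
contact_force: [0.3, -0.4, -0.2]
gripper_width: 0.0881
t 1.1 tcp [0.4043 0.3456 0.2983] F [ 0.3 -0.4 -0.2] w 0.0881 j [ 61.7   4.7 -10.6  -0.  -74.8   9.3]
xaxis [-4.e-04 -3.e-04 -1.e+00] y ang -109.03
to [0.47 0.25 0.3 ] tool delta mm [ -1.7  69.  -93.3]
to [ 0.465 -0.156  0.3  ] tool delta mm [ 1.000e-01  3.854e+02 -1.277e+02]
world turn 0.03  roll rad -0.0006 joint6 note
```

```bash
python3 -m creep '{"jaw":[-1,-1,-1,-1,-1,-1,-1,-1,-1,-1],"translation":[[0,0.023,-0.031],[0,0.023,-0.031],[0,0.023,-0.031],[0,0.043,-0.014],[0,0.043,-0.014],[0,0.043,-0.014],[0,0.043,-0.014],[0,0.043,-0.014],[0,0.043,-0.014],[0,0.043,-0.014]],"roll":[0,0,0,0,0,0,0,0,0,0]}'; python3 - <<'E'
from h import *
go([[.4649,-.156,.25],[.4649,-.156,.116]],71)
E
```

```text
time_s: 2.1
tcp_pos: [0.4635, -0.0664, 0.2986]
eef_rot: [-119.9, 90.0, 41.1]
contact_force: [-0.5, -0.4, 0.1]
gripper_width: 0.0875
t 2.1 tcp [ 0.4635 -0.0664  0.2986] F [-0.5 -0.4  0.1] w 0.0875 j [ 16.   -1.9 -17.3  -0.  -74.5  55. ]
xaxis [ 3.e-04  2.e-04 -1.e+00] y ang -108.99
to [ 0.4649 -0.156   0.25  ] tool delta mm [ 48.6  84.3 -30.5]
to [ 0.4649 -0.156   0.116 ] tool delta mm [134.   0.   0.]
world turn -0.01  roll rad 0.0002 joint6 note
```

```bash
python3 -m creep '{"jaw":[-1,-1,-1,-1,-1,-1,-1,-1,-1,-1],"translation":[[0.012,0.0211,-0.0076],[0.012,0.0211,-0.0076],[0.012,0.0211,-0.0076],[0.012,0.0211,-0.0076],[0.02,0,0],[0.02,0,0],[0,0,0],[0,0,0],[0,0,0],[0,0,0]],"roll":[0,0,0,0,0,0,0,0,0,0]}'; python3 - <<'E'
from h import *
go([[.4649,-.156,.116]],71)
from plant import *
for n in("side","top"):
    c=capture(n); pickle.dump(c,open(f"{n}1.pkl","wb"))
s=load("side1.pkl");t=load("top1.pkl")
crop(s,250,80,200,160,4,"pics/s1.png")
crop(t,270,170,180,140,4,"pics/t1.png")
E
```

```text
time_s: 3.1
tcp_pos: [0.466, -0.1542, 0.2117]
eef_rot: [-163.5, 89.9, -2.4]
contact_force: [0.4, 0.2, 0.1]
gripper_width: 0.0879
t 3.1 tcp [ 0.466  -0.1542  0.2117] F [0.4 0.2 0.1] w 0.0879 j [  4.7   3.6 -23.3   0.  -63.   66.3]
xaxis [ 1.8e-03 -1.0e-04 -1.0e+00] y ang -108.98
to [ 0.4649 -0.156   0.116 ] tool delta mm [95.7  2.1  0.7]
world turn -0.02  roll rad 0.0003 joint6 note
```

View pics/s1.png

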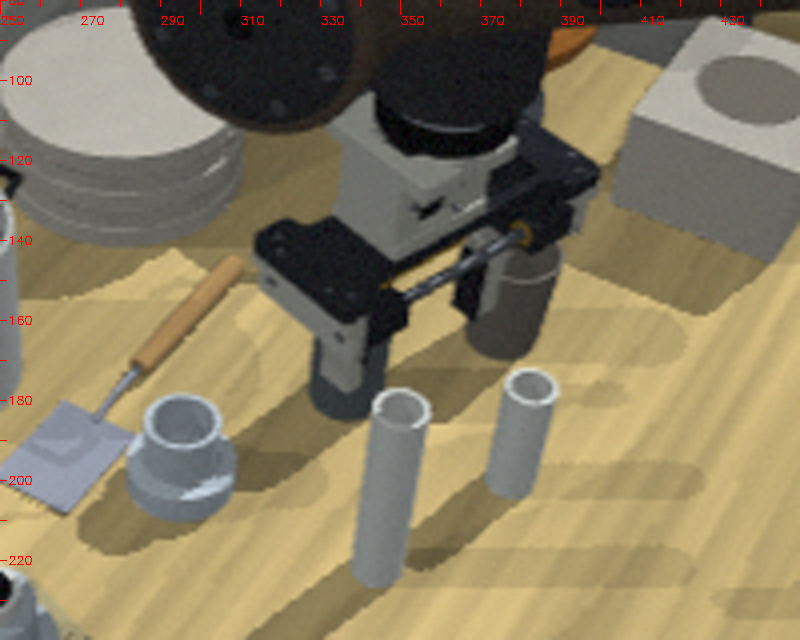

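View pics/t1.png

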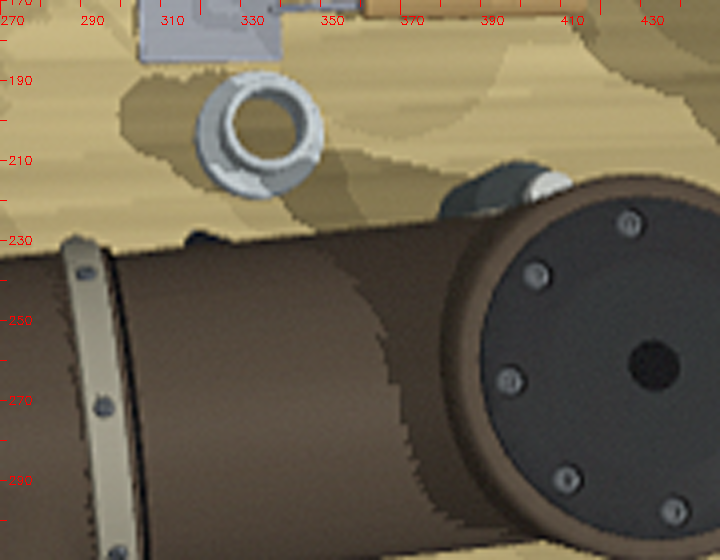

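```bash
python3 -c "
from h import *
print(proj(load('side1.pkl'),[[.466,-.1542,.2117],[.466+.044*np.cos(np.radians(71)),-.1542+.044*np.sin(np.radians(71)),.2117],[.466-.044*np.cos(np.radians(71)),-.1542-.044*np.sin(np.radians(71)),.2117]]))"
python3 -m creep '{"jaw":[-1,-1,-1,-1,-1,-1,-1,-1,-1,-1],"translation":[[0,0.001,0.0005],[0,0.001,0],[0.02,0,0],[0.02,0,0],[0.02,0,0],[0.02,0,0],[0.0157,0,0],[0,0,0],[0,0,0],[0,0,0]],"roll":[0,0,0,0,0,0,0,0,0,0]}'; python3 - <<'E'
from h import *
go([[.4649,-.156,.116]],71)
from plant import *
c=capture("side"); pickle.dump(c,open("side2.pkl","wb"))
crop(c,290,120,120,120,5,"pics/s2.png")
E
```

```text
[[351.58827987 165.18785068]
 [337.7430031  173.27244978]
 [364.99180219 157.36120291]]
time_s: 4.2
tcp_pos: [0.465, -0.1562, 0.1159]
eef_rot: [-167.6, 89.9, -6.6]
contact_force: [-0.3, -0.4, 1.4]
gripper_width: 0.0874
t 4.2 tcp [ 0.465  -0.1562  0.1159] F [-0.3 -0.4  1.4] w 0.0874 j [  4.5   9.2 -30.9   0.  -49.8  66.5]
xaxis [ 1.5e-03 -2.0e-04 -1.0e+00] y ang -109.0
to [ 0.4649 -0.156   0.116 ] tool delta mm [-0.1 -0.1  0.2]
world turn -0.0  roll rad 0.0001 joint6 note
```

View pics/s2.png

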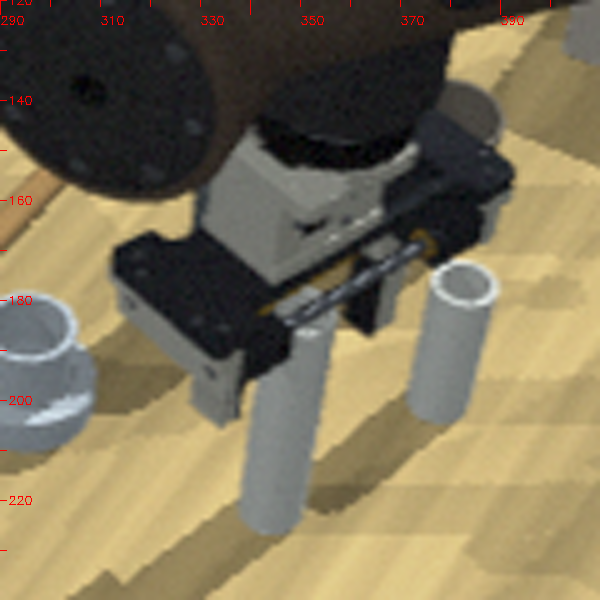

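```bash
python3 -m creep '{"jaw":[0,0.2,0.4,1,1,1,1,1,1,1],"translation":[[0,0,0],[0,0,0],[0,0,0],[0,0,0],[0,0,0],[0,0,0],[0,0,0],[0,0,0],[0,0,0],[0,0,0]],"roll":[0,0,0,0,0,0,0,0,0,0]}' 35; python3 - <<'E'
from h import *
go([[.465,-.156,.30],[.4855,.1433,.30]])
E
```

```text
time_s: 5.25
tcp_pos: [0.4643, -0.1561, 0.1149]
eef_rot: [-20.6, 90.0, 140.4]
contact_force: [-0.1, -0.1, -0.6]
gripper_width: 0.0361
t 5.25 tcp [ 0.4643 -0.1561  0.1149] F [-0.1 -0.1 -0.6] w 0.0361 j [  4.5   9.3 -31.   -0.  -49.7  66.5]
xaxis [-0.  0. -1.] y ang -109.01
to [ 0.465 -0.156  0.3  ] tool delta mm [-185.1   -0.3   -0.7]
to [0.4855 0.1433 0.3   ] tool delta mm [   0.  -289.6   78.1]
```

```bash
python3 -m creep '{"jaw":[1,1,1,1,1,1,1,1,1,1],"translation":[[-0.005,0,0],[-0.015,0,0],[-0.025,0,0],[-0.03,0,0],[-0.03,0,0],[-0.03,0,0],[-0.025,0,0],[-0.015,0,0],[-0.01,0,0],[0,0,0]],"roll":[0,0,0,0,0,0,0,0,0,0]}'; python3 - <<'E'
from h import *
go([[.4855,.1433,.30]])
E
```

```text
time_s: 6.25
tcp_pos: [0.4646, -0.1562, 0.301]
eef_rot: [-162.8, 89.9, -1.8]
contact_force: [-0.0, -0.6, -2.4]
gripper_width: 0.0355
t 6.25 tcp [ 0.4646 -0.1562  0.301 ] F [-0.  -0.6 -2.4] w 0.0355 j [  4.5   0.3 -14.9   0.  -74.7  66.5]
xaxis [ 2.e-03 -1.e-04 -1.e+00] y ang -109.01
to [0.4855 0.1433 0.3   ] tool delta mm [   1.1 -289.9   77.8]
```

```bash
python3 -m creep '{"jaw":[1,1,1,1,1,1,1,1,1,1],"translation":[[0,-0.015,0.004],[0,-0.03,0.008],[0,-0.04,0.0108],[0,-0.04,0.0108],[0,-0.04,0.0108],[0,-0.04,0.0108],[0,-0.035,0.0094],[0,-0.025,0.0067],[0,-0.015,0.004],[0,-0.0099,0.0025]],"roll":[0,0,0,0,0,0,0,0,0,0]}'; python3 -m creep '{"jaw":[1,1,1,1,1,1,1,1,1,1],"translation":[[0,0,0],[0,0,0],[0,0,0],[0,0,0],[0,0,0],[0,0,0],[0,0,0],[0,0,0],[0,0,0],[0,0,0]],"roll":[0,0,0,0,0,0,0,0,0,0]}'
python3 - <<'E'
from h import *
go([[.4855,.1433,.30]])
from plant import *
for n in("side","top"):
    c=capture(n); pickle.dump(c,open(f"{n}3.pkl","wb"))
s=load("side3.pkl");t=load("top3.pkl")
crop(s,210,170,110,120,5,"pics/s3.png")
crop(t,160,170,120,120,5,"pics/t3.png")
E
```

```text
time_s: 7.25
tcp_pos: [0.4848, 0.1442, 0.2988]
eef_rot: [50.6, 89.9, -148.3]
contact_force: [-0.0, -0.5, -1.4]
gripper_width: 0.0358
time_s: 8.25
tcp_pos: [0.4851, 0.1433, 0.2998]
eef_rot: [53.4, 90.0, -145.6]
contact_force: [0.1, -0.7, -1.0]
gripper_width: 0.0359
t 8.25 tcp [0.4851 0.1433 0.2998] F [ 0.1 -0.7 -1. ] w 0.0359 j [ 38.7   2.  -13.3  -0.  -74.7  32.3]
xaxis [-1.e-04 -1.e-04 -1.e+00] y ang -109.01
to [0.4855 0.1433 0.3   ] tool delta mm [-0.2 -0.1 -0.4]
```

View pics/s3.png

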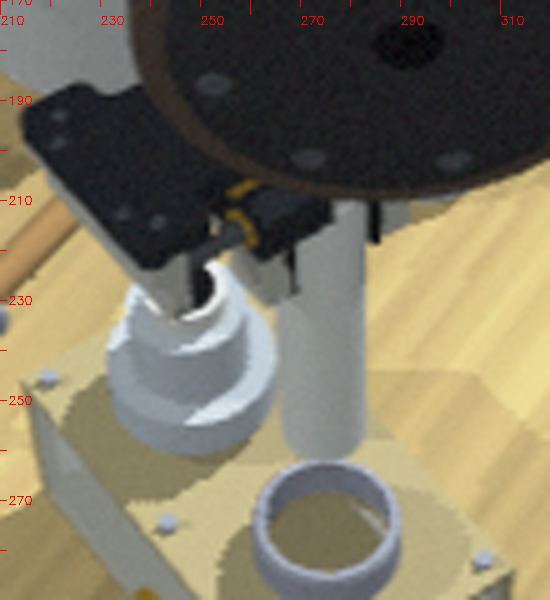

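View pics/t3.png

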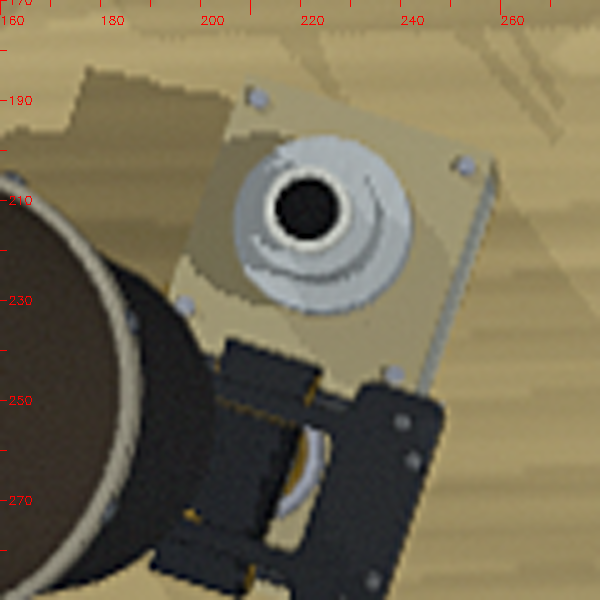

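```bash
python3 - <<'E'
from h import *
s=load("side3.pkl");np.set_printoptions(precision=1,suppress=True)
a=np.linspace(0,2*np.pi,73)
def circ(c,r): return np.c_[c[0]+r*np.cos(a),c[1]+r*np.sin(a),np.full(73,c[2])]
for dz in (.1835,.1845,.22):
  p=proj(s,circ((.4851,.1433,dz),.018))+.5; q=(p-[210,170])*5
  print(dz,"px crop: x",q[:,0].min(),q[:,0].max(),"y",q[:,1].min(),q[:,1].max())
p=(proj(s,circ((.4855,.1433,.12),.027))+.5-[210,170])*5;print("bore",p.min(0),p.max(0))
p=(proj(s,circ((.4855,.1433,.12),.031))+.5-[210,170])*5;print("rim",p.min(0),p.max(0))
t=load("top0.pkl")
for r in(.027,.031):
  p=(proj(t,circ((.4855,.1433,.12),r))+.5-[170,180])*5;print("top",p.min(0),p.max(0))
# spigot base shoulder
p=(proj(t,circ((.4855,.1433,.065),.007))+.5-[170,180])*5;print("spig tip",p.min(0),p.max(0))
p=(proj(t,circ((.4855,.1433,.02),.024))+.5-[170,180])*5;print("shoulder",p.min(0),p.max(0))
E
```

```text
0.1835 px crop: x 282.5636278636003 369.5270052109953 y 393.71384888046236 465.5170338660204
0.1845 px crop: x 282.49276533262304 369.52628503873797 y 392.31645478678104 464.1430052247401
0.22 px crop: x 279.9009032181547 369.4999445763156 y 341.2250016678963 413.86792015477937
bore [265.4 460.6] [389.5 566.1]
rim [256.2 453.1] [398.6 574.2]
top [136.9 338.1] [260.7 462.5]
top [127.8 328.9] [269.9 471.8]
spig tip [200.9 387.4] [231.3 417.9]
shoulder [179.  354.6] [278.7 454.9]
```

```bash
python3 -m creep '{"jaw":[1,1,1,1,1,1,1,1,1,1],"translation":[[0.005,0,-0.0003],[0.01,0,0],[0.015,0,0],[0.018,0,0],[0.018,0,0],[0.018,0,0],[0.015,0,0],[0.01,0,0],[0.006,0,0],[0,0,0]],"roll":[0,0,0,0,0,0,0,0,0,0]}'; python3 - <<'E'
from h import *
go([[.4855,.1433,.1355]])
from plant import *
for n in("side","top"):
    c=capture(n); pickle.dump(c,open(f"{n}4.pkl","wb"))
s=load("side4.pkl");t=load("top4.pkl")
crop(s,210,210,110,120,5,"pics/s4.png")
crop(t,160,170,120,120,5,"pics/t4.png")
E
```

```text
time_s: 9.35
tcp_pos: [0.4851, 0.143, 0.1841]
eef_rot: [54.7, 89.9, -144.3]
contact_force: [-0.8, 0.5, -0.5]
gripper_width: 0.036
t 9.35 tcp [0.4851 0.143  0.1841] F [-0.8  0.5 -0.5] w 0.036 j [ 38.7   6.5 -23.8  -0.  -59.7  32.3]
xaxis [-1.1e-03 -8.0e-04 -1.0e+00] y ang -109.01
to [0.4855 0.1433 0.1355] tool delta mm [48.6 -0.5 -0.3]
```

View pics/s4.png

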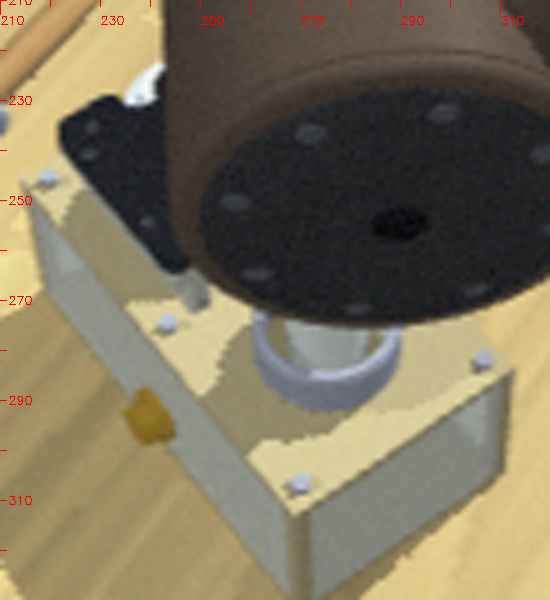

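View pics/t4.png

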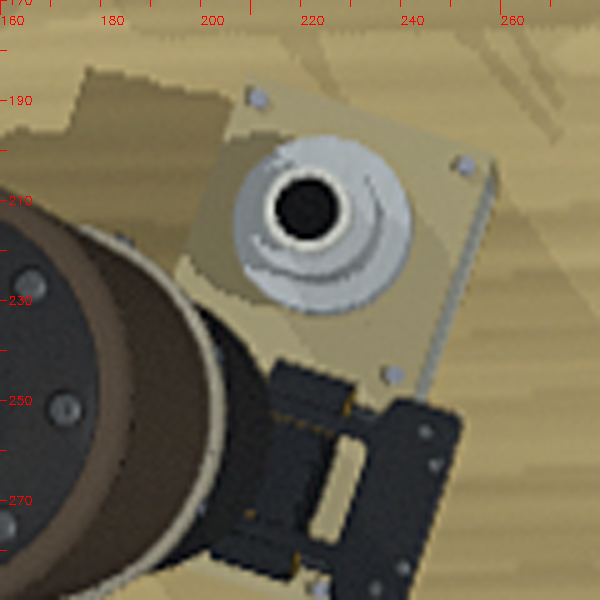

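```bash
python3 -m creep '{"jaw":[1,1,1,1,1,1,1,1,1,1],"translation":[[0.002,-0.0003,-0.0002],[0.003,0,0],[0.003,0,0],[0.003,0,0],[0.003,0,0],[0.003,0,0],[0.003,0,0],[0.002,0,0],[0,0,0],[0,0,0]],"roll":[0,0,0,0,0,0,0,0,0,0]}'; python3 - <<'E'
from h import *
go([[.4855,.1433,.1355]])
E
```

```text
time_s: 10.45
tcp_pos: [0.4856, 0.1434, 0.1628]
eef_rot: [41.7, 90.0, -157.3]
contact_force: [-0.4, 0.1, -1.7]
gripper_width: 0.0358
t 10.45 tcp [0.4856 0.1434 0.1628] F [-0.4  0.1 -1.7] w 0.0358 j [ 38.7   7.7 -25.5  -0.  -56.8  32.3]
xaxis [-2.e-04 -1.e-04 -1.e+00] y ang -109.01
to [0.4855 0.1433 0.1355] tool delta mm [27.3  0.2  0.1]
```

```bash
python3 -m creep '{"jaw":[1,1,1,1,1,1,1,1,1,1],"translation":[[0.003,0,0],[0.003,0,0],[0.003,0,0],[0.003,0,0],[0.003,0,0],[0.003,0,0],[0.003,0,0],[0.003,0,0],[0,0,0],[0,0,0]],"roll":[0,0,0,0,0,0,0,0,0,0]}'; python3 - <<'E'
from h import *
go([[.4855,.1433,.1355]])
E
```

```text
time_s: 11.45
tcp_pos: [0.4856, 0.1434, 0.1387]
eef_rot: [53.5, 90.0, -145.5]
contact_force: [-0.5, 0.8, -1.8]
gripper_width: 0.0357
t 11.45 tcp [0.4856 0.1434 0.1387] F [-0.5  0.8 -1.8] w 0.0357 j [ 38.7   9.2 -27.3  -0.  -53.5  32.3]
xaxis [-3.e-04 -2.e-04 -1.e+00] y ang -109.01
to [0.4855 0.1433 0.1355] tool delta mm [3.2 0.1 0.1]
```

```bash
python3 -m creep '{"jaw":[1,1,1,1,1,1,1,1,1,1],"translation":[[0.001,0,0],[0.0005,0,0],[0.0005,0,0],[0.0005,0,0],[0,0,0],[0.0005,0,0],[0,0,0],[0,0,0],[0,0,0],[0,0,0]],"roll":[0,0,0,0,0,0,0,0,0,0]}'; python3 - <<'E'
from h import *
go([[.4855,.1433,.1355]])
E
```

```text
time_s: 12.45
tcp_pos: [0.4857, 0.1434, 0.1358]
eef_rot: [-161.3, 90.0, -0.3]
contact_force: [-0.6, 1.2, -1.3]
gripper_width: 0.0359
t 12.45 tcp [0.4857 0.1434 0.1358] F [-0.6  1.2 -1.3] w 0.0359 j [ 38.7   9.4 -27.5   0.  -53.1  32.3]
xaxis [ 0. -0. -1.] y ang -109.01
to [0.4855 0.1433 0.1355] tool delta mm [0.3 0.2 0.2]
```

```bash
python3 -m creep '{"jaw":[1,1,1,1,1,1,1,1,1,1],"translation":[[0.0005,0,0],[0,0,0],[0.0005,0,0],[0,0,0],[0.0005,0,0],[0,0,0],[0,0,0],[0,0,0],[0,0,0],[0,0,0]],"roll":[0,0,0,0,0,0,0,0,0,0]}'; python3 - <<'E'
from h import *
go([[.4855,.1433,.1355]])
E
```

```text
time_s: 13.45
tcp_pos: [0.4859, 0.1435, 0.1348]
eef_rot: [-149.6, 90.0, 11.4]
contact_force: [-3.7, 0.0, 4.6]
gripper_width: 0.0362
t 13.45 tcp [0.4859 0.1435 0.1348] F [-3.7  0.   4.6] w 0.0362 j [ 38.7   9.5 -27.6   0.  -52.9  32.3]
xaxis [ 5.e-04  1.e-04 -1.e+00] y ang -109.0
to [0.4855 0.1433 0.1355] tool delta mm [-0.7  0.3  0.3]
```

```bash
python3 -m creep '{"jaw":[1,1,1,1,0.15,0.1,0,-0.1,-0.3,-0.5],"translation":[[0.0004,0,0],[0,0,0],[0,0,0],[0,0,0],[0,0,0],[0,0,0],[0,0,0],[0,0,0],[0,0,0],[0,0,0]],"roll":[0,0,0,0,0,0,0,0,0,0]}'; python3 - <<'E'
from h import *
go([[.4855,.1433,.23]])
E
```

```text
time_s: 14.45
tcp_pos: [0.4857, 0.1434, 0.1339]
eef_rot: [65.6, 90.0, -133.4]
contact_force: [-0.3, 0.6, -0.4]
gripper_width: 0.059
t 14.45 tcp [0.4857 0.1434 0.1339] F [-0.3  0.6 -0.4] w 0.059 j [ 38.7   9.5 -27.7   0.  -52.8  32.3]
xaxis [-1.e-04 -1.e-04 -1.e+00] y ang -109.01
to [0.4855 0.1433 0.23  ] tool delta mm [-96.1   0.2   0.2]
```

```bash
python3 -m creep '{"jaw":[-0.5,-0.5,-0.5,-0.5,-1,-1,-1,-1,-1,-1],"translation":[[-0.01,0,0],[-0.015,0,0],[-0.02,0,0],[-0.025,0,0],[-0.02,0,0],[-0.01,0.02,0.01],[0,0.03,0.02],[0,0.03,0.02],[0,0.03,0.02],[0,0.03,0.02]],"roll":[0,0,0,0,0,0,0,0,0,0]}'; python3 - <<'E'
from h import *
go([[.6175,-.1485,.235],[.6175,-.1485,.032]])
from plant import *
for n in("side","top"):
    c=capture(n); pickle.dump(c,open(f"{n}5.pkl","wb"))
s=load("side5.pkl");t=load("top5.pkl")
crop(s,210,180,110,120,5,"pics/s5.png")
crop(t,160,170,120,120,5,"pics/t5.png")
E
```

```text
time_s: 15.45
tcp_pos: [0.354, 0.0395, 0.2345]
eef_rot: [-137.2, 90.0, 23.7]
contact_force: [-0.3, 0.3, 1.1]
gripper_width: 0.0881
t 15.45 tcp [0.354  0.0395 0.2345] F [-0.3  0.3  1.1] w 0.0881 j [ 39.  -12.5 -34.5   0.  -68.   32. ]
xaxis [ 7.e-04  3.e-04 -1.e+00] y ang -109.01
to [ 0.6175 -0.1485  0.235 ] tool delta mm [-3.000e-01  9.190e+01 -3.104e+02]
to [ 0.6175 -0.1485  0.032 ] tool delta mm [2.03e+02 1.00e-01 1.00e-01]
```

View pics/s5.png

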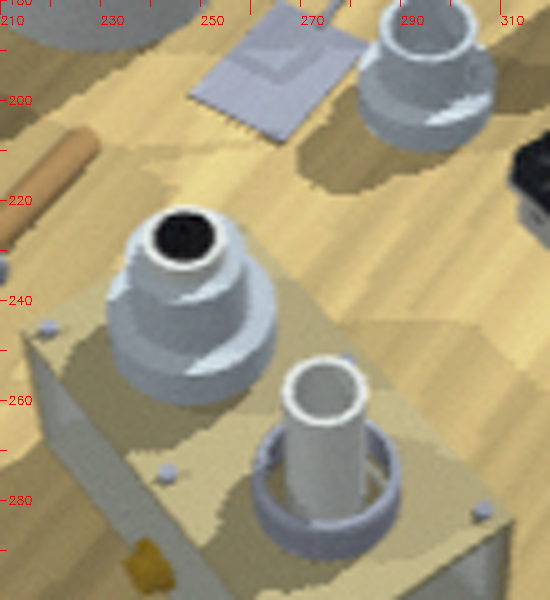

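View pics/t5.png

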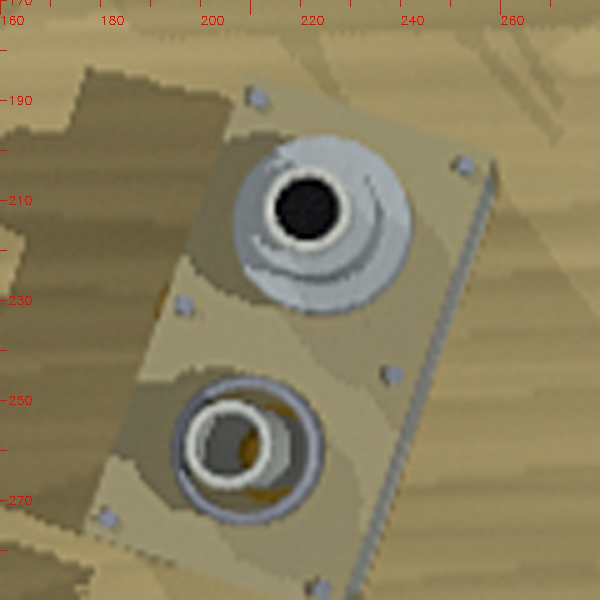

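```bash
python3 - <<'E'
from h import *
t=load("top5.pkl");s=load("side5.pkl")
print(tri(t,(205.2,258.5),s,(274.4,257.3)),atz(t,(205.2,258.5),.176),atz(s,(274.4,257.3),.176))
E
python3 -m creep '{"jaw":[-1,-1,-1,-1,-1,-1,-1,-1,-1,-1],"translation":[[-0.003,0.008,-0.029],[-0.003,0.01,-0.034],[-0.003,0.01,-0.034],[-0.003,0.01,-0.034],[-0.003,0.01,-0.034],[-0.003,0.01,-0.034],[-0.002,0.01,-0.034],[0,0.01,-0.034],[0,0.0085,-0.0265],[0,0.0055,-0.017]],"roll":[0,0,0,0,0,0,0,0,0,0]}'; python3 - <<'E'
from h import *
go([[.6175,-.1485,.032]])
E
```

```text
(array([0.48614528, 0.14350679, 0.17583335]), array([0.00031377])) [0.48633749 0.14358581 0.176     ] [0.4858745  0.14351086 0.176     ]
time_s: 16.55
tcp_pos: [0.6203, -0.1492, 0.2537]
eef_rot: [57.5, 90.0, -141.5]
contact_force: [-0.9, -0.7, 0.6]
gripper_width: 0.0879
t 16.55 tcp [ 0.6203 -0.1492  0.2537] F [-0.9 -0.7  0.6] w 0.0879 j [  4.   16.2  -2.    0.  -71.8  66.9]
xaxis [-5.e-04 -4.e-04 -1.e+00] y ang -109.06
to [ 0.6175 -0.1485  0.032 ] tool delta mm [2.217e+02 2.000e-01 2.700e+00]
```

```bash
python3 - <<'E'
from h import *
t=load("top0.pkl")
print(atz(t,(407.5,218.5),.155),atz(t,(399.5,282.5),.095))
E
python3 -m creep '{"jaw":[-1,-1,-1,-1,-1,-1,-1,-1,-1,-1],"translation":[[0.01,0,0.0014],[0.02,0,0.0013],[0.025,0,0],[0.025,0,0],[0.025,0,0],[0.02,0,0],[0.015,0,0],[0.01,0,0],[0,0,0],[0,0,0]],"roll":[0,0,0,0,0,0,0,0,0,0]}'; python3 - <<'E'
from h import *
go([[.6175,-.1485,.032]])
from plant import *
for n in("side","top"):
    c=capture(n); pickle.dump(c,open(f"{n}6.pkl","wb"))
s=load("side6.pkl");t=load("top6.pkl")
crop(s,240,100,150,120,5,"pics/s6.png")
crop(t,290,140,150,120,5,"pics/t6.png")
E
```

```text
[ 0.56242009 -0.28623353  0.155     ] [ 0.4255529 -0.2774888  0.095    ]
time_s: 17.55
tcp_pos: [0.6164, -0.1467, 0.1046]
eef_rot: [-178.3, 90.0, -17.3]
contact_force: [-0.3, -0.5, 0.6]
gripper_width: 0.0873
t 17.55 tcp [ 0.6164 -0.1467  0.1046] F [-0.3 -0.5  0.6] w 0.0873 j [  4.2  22.3 -13.7   0.  -53.9  66.8]
xaxis [ 6.e-04 -2.e-04 -1.e+00] y ang -108.99
to [ 0.6175 -0.1485  0.032 ] tool delta mm [72.6  1.3 -1.6]
```

View pics/s6.png

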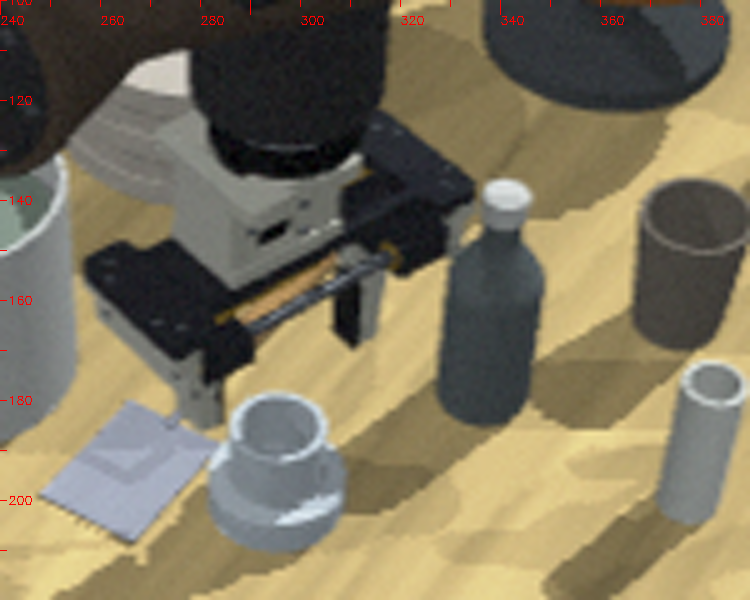

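View pics/t6.png

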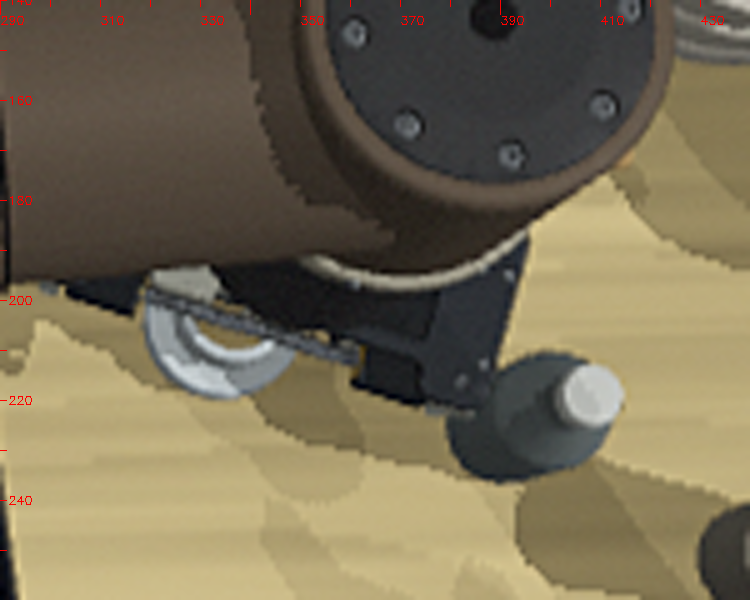

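```bash
python3 - <<'E'
from h import *
t=load("top0.pkl");s=load("side0.pkl")
print("pot",tri(t,(332,101),s,(228,141)))
print("plates",tri(t,(445,105),s,(281,107)))
# wrist disk centre
t=load("top6.pkl");s=load("side6.pkl")
cv2.imwrite("pics/s6f.png",s["image"][:,:,::-1])
E
```

```text
pot (array([ 0.83976064, -0.14149001,  0.11960794]), array([0.00507409]))
plates (array([ 0.85407155, -0.43337583,  0.04640167]), array([0.00359161]))
```

View pics/s6f.png

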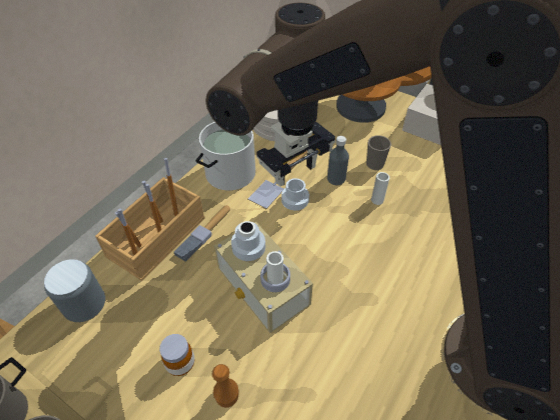

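```bash
python3 -m creep '{"jaw":[-1,-1,-1,-1,-1,-1,-1,-1,-1,-1],"translation":[[0,0.0007,-0.0008],[0,0.0006,-0.0008],[0.01,0,0],[0.015,0,0],[0.015,0,0],[0.015,0,0],[0.01,0,0],[0.006,0,0],[0,0,0],[0,0,0]],"roll":[0,0,0,0,0,0,0,0,0,0]}'; python3 - <<'E'
from h import *
go([[.6175,-.1485,.032]])
E
```

```text
time_s: 18.65
tcp_pos: [0.6175, -0.1487, 0.0333]
eef_rot: [-178.7, 90.0, -17.7]
contact_force: [-0.1, 0.0, 0.1]
gripper_width: 0.0877
t 18.65 tcp [ 0.6175 -0.1487  0.0333] F [-0.1  0.   0.1] w 0.0877 j [  4.   27.  -17.2   0.  -45.7  66.9]
xaxis [ 5.e-04 -2.e-04 -1.e+00] y ang -109.0
to [ 0.6175 -0.1485  0.032 ] tool delta mm [ 1.3 -0.1  0.1]
```

Now close on the hub.

```bash
python3 -m creep '{"jaw":[-0.5,0,0.1,0.3,1,1,1,1,1,1],"translation":[[0.001,0,0],[0,0,0],[0,0,0],[0,0,0],[0,0,0],[0,0,0],[0,0,0],[0,0,0],[0,0,0],[0,0,0]],"roll":[0,0,0,0,0,0,0,0,0,0]}' 45; python3 - <<'E'
from h import *
go([[.4858,.1434,.30]])
E
```

```text
time_s: 19.65
tcp_pos: [0.6172, -0.1487, 0.0322]
eef_rot: [160.1, 90.0, -38.9]
contact_force: [-1.2, -0.9, 4.0]
gripper_width: 0.0537
t 19.65 tcp [ 0.6172 -0.1487  0.0322] F [-1.2 -0.9  4. ] w 0.0537 j [  4.   27.1 -17.3   0.  -45.6  66.9]
xaxis [ 2.e-04 -1.e-04 -1.e+00] y ang -109.01
to [0.4858 0.1434 0.3   ] tool delta mm [-267.9 -233.3  219.3]
```

```bash
python3 -m creep '{"jaw":[1,1,1,1,1,1,1,1,1,1],"translation":[[-0.005,0,0],[-0.015,0,0],[-0.025,0,0],[-0.035,0,0],[-0.035,0,0],[-0.035,0,0],[-0.035,0,0],[-0.025,0,0],[-0.015,0,0],[-0.005,0,0]],"roll":[0,0,0,0,0,0,0,0,0,0]}'; python3 - <<'E'
from h import *
go([[.4858,.1434,.262]])
from plant import *
c=capture("side"); pickle.dump(c,open("side7.pkl","wb")); crop(c,220,80,150,120,5,"pics/s7.png")
E
```

```text
time_s: 20.65
tcp_pos: [0.6177, -0.1484, 0.2638]
eef_rot: [-153.4, 89.8, 7.6]
contact_force: [0.2, -0.5, -3.4]
gripper_width: 0.0533
t 20.65 tcp [ 0.6177 -0.1484  0.2638] F [ 0.2 -0.5 -3.4] w 0.0533 j [  4.1  15.6  -1.5  -0.  -72.7  66.9]
xaxis [ 2.7e-03  4.0e-04 -1.0e+00] y ang -109.0
to [0.4858 0.1434 0.262 ] tool delta mm [   1.5 -232.9  219.7]
```

View pics/s7.png

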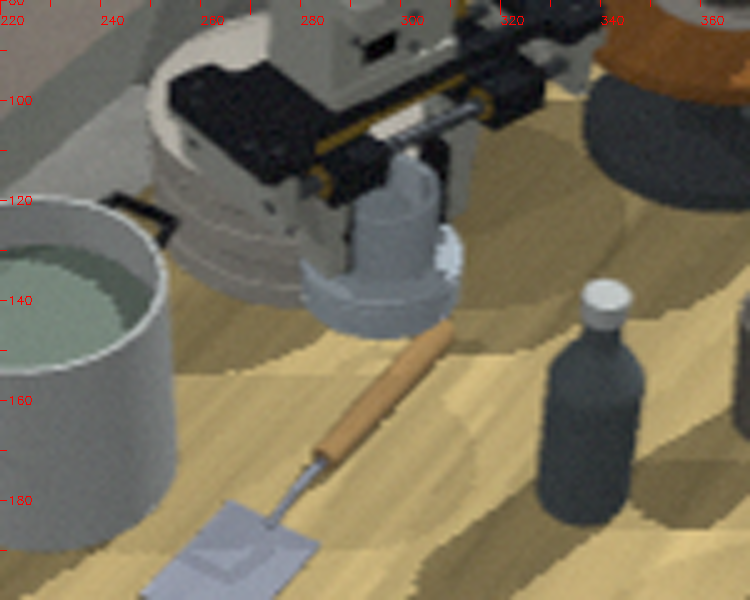

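```bash
python3 -m creep '{"jaw":[1,1,1,1,1,1,1,1,1,1],"translation":[[0,-0.0117,0.011],[0,-0.0233,0.022],[0,-0.0303,0.0286],[0,-0.0326,0.0308],[0,-0.0326,0.0308],[0,-0.0326,0.0308],[0,-0.028,0.0264],[0,-0.021,0.0198],[0,-0.014,0.0132],[0,-0.007,0.0066]],"roll":[0,0,0,0,0,0,0,0,0,0]}';python3 -m creep '{"jaw":[1,1,1,1,1,1,1,1,1,1],"translation":[[0,0,0],[0,0,0],[0,0,0],[0,0,0],[0,0,0],[0,0,0],[0,0,0],[0,0,0],[0,0,0],[0,0,0]],"roll":[0,0,0,0,0,0,0,0,0,0]}'; python3 - <<'E'
from h import *
go([[.4858,.1434,.215]])
from plant import *
for n in("side","top"):
    c=capture(n); pickle.dump(c,open(f"{n}8.pkl","wb"))
s=load("side8.pkl");t=load("top8.pkl")
crop(s,210,180,110,120,5,"pics/s8.png")
crop(t,160,170,120,120,5,"pics/t8.png")
E
```

```text
time_s: 21.7
tcp_pos: [0.4834, 0.1449, 0.2607]
eef_rot: [34.5, 89.9, -164.4]
contact_force: [0.0, 0.0, -2.8]
gripper_width: 0.0536
time_s: 22.7
tcp_pos: [0.4851, 0.1435, 0.262]
eef_rot: [-132.2, 90.0, 28.7]
contact_force: [-0.4, -0.7, -2.2]
gripper_width: 0.0538
t 22.7 tcp [0.4851 0.1435 0.262 ] F [-0.4 -0.7 -2.2] w 0.0538 j [ 38.8   3.1 -17.    0.  -69.9  32.2]
xaxis [ 1.e-04  0.e+00 -1.e+00] y ang -109.01
to [0.4858 0.1434 0.215 ] tool delta mm [47.  -0.2 -0.7]
```

View pics/s8.png

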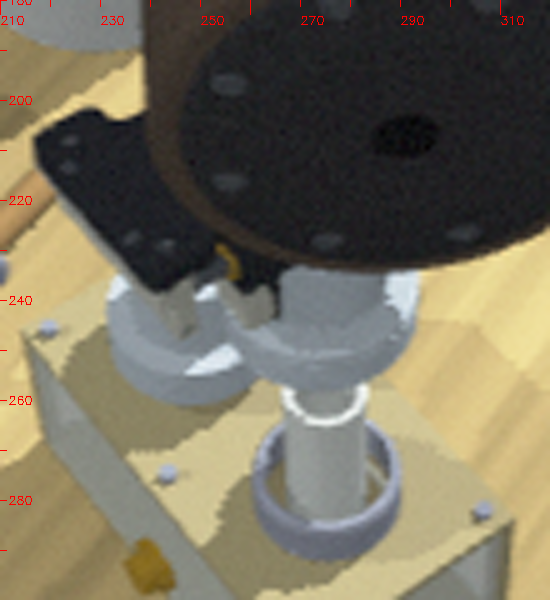

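View pics/t8.png

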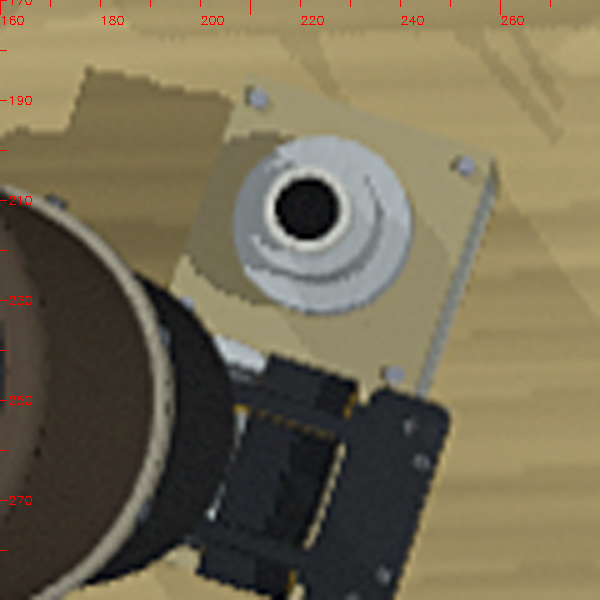

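```bash
python3 - <<'E'
from h import *
s=load("side8.pkl");a=np.linspace(0,2*np.pi,73)
for z in(.230,.248):
  p=(proj(s,np.c_[.4851+.039*np.cos(a),.1435+.039*np.sin(a),0*a+z])+.5-[210,180])*5
  print(z,p.min(0),p.max(0))
E
python3 -m creep '{"jaw":[1,1,1,1,1,1,1,1,1,1],"translation":[[0.002,0,-0.0004],[0.005,0,-0.0003],[0.008,0,0],[0.01,0,0],[0.01,0,0],[0.008,0,0],[0.005,0,0],[0.002,0,0],[0,0,0],[0,0,0]],"roll":[0,0,0,0,0,0,0,0,0,0]}'; python3 - <<'E'
from h import *
go([[.4858,.1434,.156],[.4858,.1434,.134]])
E
```

```text
0.23 [226.09241439 235.79984807] [421.89002015 393.81519883]
0.248 [223.88279469 208.09328194] [422.67883604 366.97386369]
time_s: 23.8
tcp_pos: [0.486, 0.1433, 0.2123]
eef_rot: [-137.4, 90.0, 23.6]
contact_force: [0.8, -0.7, -1.7]
gripper_width: 0.0535
t 23.8 tcp [0.486  0.1433 0.2123] F [ 0.8 -0.7 -1.7] w 0.0535 j [ 38.7   5.2 -21.4   0.  -63.4  32.3]
xaxis [ 5.e-04  2.e-04 -1.e+00] y ang -109.01
to [0.4858 0.1434 0.156 ] tool delta mm [56.3  0.   0.2]
to [0.4858 0.1434 0.134 ] tool delta mm [22.  0.  0.]
```

```bash
python3 -m creep '{"jaw":[1,1,1,1,1,1,1,1,1,1],"translation":[[0.002,0,0],[0.003,0,0],[0.004,0,0],[0.005,0,0],[0.005,0,0],[0.005,0,0],[0.004,0,0],[0.002,0,0],[0,0,0],[0,0,0]],"roll":[0,0,0,0,0,0,0,0,0,0]}'; python3 - <<'E'
from h import *
go([[.4858,.1434,.156]])
E
```

```text
time_s: 24.8
tcp_pos: [0.4859, 0.1433, 0.1821]
eef_rot: [-147.1, 90.0, 13.8]
contact_force: [-0.4, -0.0, -1.5]
gripper_width: 0.0533
t 24.8 tcp [0.4859 0.1433 0.1821] F [-0.4 -0.  -1.5] w 0.0533 j [ 38.7   6.7 -24.    0.  -59.4  32.3]
xaxis [ 2.e-04  1.e-04 -1.e+00] y ang -109.01
to [0.4858 0.1434 0.156 ] tool delta mm [26.1 -0.1  0.1]
```

```bash
python3 -m creep '{"jaw":[1,1,1,1,1,1,1,1,1,1],"translation":[[0.002,0,0],[0.003,0,0],[0.004,0,0],[0.004,0,0],[0.004,0,0],[0.004,0,0],[0.003,0,0],[0.002,0,0],[0,0,0],[0,0,0]],"roll":[0,0,0,0,0,0,0,0,0,0]}'; python3 - <<'E'
from h import *
go([[.4858,.1434,.134]])
E
```

```text
time_s: 25.8
tcp_pos: [0.4859, 0.1433, 0.156]
eef_rot: [-144.3, 90.0, 16.7]
contact_force: [0.5, 0.3, -1.8]
gripper_width: 0.0534
t 25.8 tcp [0.4859 0.1433 0.156 ] F [ 0.5  0.3 -1.8] w 0.0534 j [ 38.7   8.1 -26.    0.  -55.8  32.3]
xaxis [ 1.e-04  0.e+00 -1.e+00] y ang -109.01
to [0.4858 0.1434 0.134 ] tool delta mm [22.  -0.1  0.1]
```

```bash
python3 -m creep '{"jaw":[1,1,1,1,1,1,1,1,1,1],"translation":[[0.001,0,0],[0.0015,0,0],[0.0015,0,0],[0.0015,0,0],[0.0015,0,0],[0.0015,0,0],[0.0015,0,0],[0.001,0,0],[0,0,0],[0,0,0]],"roll":[0,0,0,0,0,0,0,0,0,0]}'; python3 - <<'E'
from h import *
go([[.4858,.1434,.134]])
E
```

```text
time_s: 26.8
tcp_pos: [0.4852, 0.1431, 0.1446]
eef_rot: [34.0, 89.9, -165.0]
contact_force: [-4.4, 1.9, -2.7]
gripper_width: 0.0534
t 26.8 tcp [0.4852 0.1431 0.1446] F [-4.4  1.9 -2.7] w 0.0534 j [ 38.7   8.8 -26.9  -0.  -54.4  32.3]
xaxis [-1.2e-03 -3.0e-04 -1.0e+00] y ang -109.02
to [0.4858 0.1434 0.134 ] tool delta mm [10.5 -0.5 -0.5]
```

```bash
python3 -m creep '{"jaw":[1,1,1,1,1,1,1,1,1,1],"translation":[[0,0,0.0007],[0.001,0,0],[0.001,0,0],[0.001,0,0],[0.001,0,0],[0.001,0,0],[0,0,0],[0,0,0],[0,0,0],[0,0,0]],"roll":[0,0,0,0,0,0,0,0,0,0]}'; python3 - <<'E'
from h import *
go([[.4858,.1434,.134]])
E
```

```text
time_s: 27.8
tcp_pos: [0.485, 0.1435, 0.1399]
eef_rot: [11.3, 90.0, 172.3]
contact_force: [-4.3, 0.9, -2.4]
gripper_width: 0.0537
t 27.8 tcp [0.485  0.1435 0.1399] F [-4.3  0.9 -2.4] w 0.0537 j [ 38.8   9.1 -27.3  -0.  -53.6  32.2]
xaxis [-2.e-04  0.e+00 -1.e+00] y ang -109.01
to [0.4858 0.1434 0.134 ] tool delta mm [ 5.9 -0.2 -0.8]
```

```bash
python3 -m creep '{"jaw":[1,1,1,1,1,1,1,1,1,1],"translation":[[0,0,0.0008],[0.001,0,0],[0.001,0,0],[0.001,0,0],[0.001,0,0],[0,0,0],[0,0,0],[0,0,0],[0,0,0],[0,0,0]],"roll":[0,0,0,0,0,0,0,0,0,0]}'; python3 - <<'E'
from h import *
go([[.4858,.1434,.134]])
E
```

```text
time_s: 28.8
tcp_pos: [0.4844, 0.1437, 0.136]
eef_rot: [-146.1, 90.0, 14.9]
contact_force: [-0.2, -0.7, -3.6]
gripper_width: 0.0533
t 28.8 tcp [0.4844 0.1437 0.136 ] F [-0.2 -0.7 -3.6] w 0.0533 j [ 38.8   9.3 -27.7   0.  -53.1  32.2]
xaxis [ 2.e-04  0.e+00 -1.e+00] y ang -109.01
to [0.4858 0.1434 0.134 ] tool delta mm [ 2.  -0.1 -1.4]
```

Lateral force relieved. Now the last ~2 mm onto the rim.

```bash
python3 -m creep '{"jaw":[1,1,1,1,1,1,1,1,1,1],"translation":[[0.0005,0,0],[0.0005,0,0],[0.0005,0,0],[0.0005,0,0],[0,0,0],[0.0005,0,0],[0,0,0],[0,0,0],[0,0,0],[0,0,0]],"roll":[0,0,0,0,0,0,0,0,0,0]}'; python3 - <<'E'
from h import *
go([[.4858,.1434,.134]])
E
```

```text
time_s: 29.8
tcp_pos: [0.4844, 0.1437, 0.134]
eef_rot: [-154.1, 90.0, 6.9]
contact_force: [-2.6, -0.7, 5.7]
gripper_width: 0.0536
t 29.8 tcp [0.4844 0.1437 0.134 ] F [-2.6 -0.7  5.7] w 0.0536 j [ 38.8   9.4 -27.8   0.  -52.8  32.2]
xaxis [ 4.e-04  1.e-04 -1.e+00] y ang -109.0
to [0.4858 0.1434 0.134 ] tool delta mm [-0.  -0.2 -1.4]
```

```bash
python3 -m creep '{"jaw":[1,1,1,1,1,1,1,1,1,1],"translation":[[0.0005,0,0],[0,0,0],[0.0005,0,0],[0,0,0],[0,0,0],[0,0,0],[0,0,0],[0,0,0],[0,0,0],[0,0,0]],"roll":[0,0,0,0,0,0,0,0,0,0]}'; python3 - <<'E'
from h import *
go([[.4858,.1434,.134]])
E
```

```text
time_s: 30.8
tcp_pos: [0.4845, 0.1437, 0.1339]
eef_rot: [-152.1, 89.9, 8.9]
contact_force: [-7.0, -0.2, 14.2]
gripper_width: 0.0534
t 30.8 tcp [0.4845 0.1437 0.1339] F [-7.  -0.2 14.2] w 0.0534 j [ 38.8   9.4 -27.9   0.  -52.7  32.1]
xaxis [ 9.e-04  1.e-04 -1.e+00] y ang -108.98
to [0.4858 0.1434 0.134 ] tool delta mm [-0.1 -0.1 -1.3]
```

```bash
python3 -m creep '{"jaw":[1,1,0.3,0.2,0.1,0,-0.1,-0.3,-0.5,-0.6],"translation":[[-0.0006,0,0],[0,0,0],[0,0,0],[0,0,0],[0,0,0],[0,0,0],[0,0,0],[0,0,0],[0,0,0],[0,0,0]],"roll":[0,0,0,0,0,0,0,0,0,0]}'; python3 -m creep '{"jaw":[-0.8,-0.8,-0.8,-0.8,-0.8,-0.8,-1,-1,-1,-1],"translation":[[0,0,0],[-0.01,0,0],[-0.02,0,0],[-0.03,0,0],[-0.03,0,0],[-0.03,0,0],[-0.02,0.02,0.01],[0,0.035,0.015],[0,0.04,0.015],[0,0.04,0.01]],"roll":[0,0,0,0,0,0,0,0,0,0]}'; python3 -m creep '{"jaw":[-1,-1,-1,-1,-1,-1,-1,-1,-1,-1],"translation":[[0,0.04,0],[0,0.03,0],[0,0,0],[0,0,0],[0,0,0],[0,0,0],[0,0,0],[0,0,0],[0,0,0],[0,0,0]],"roll":[0,0,0,0,0,0,0,0,0,0]}';python3 - <<'E'
from h import *
go()
from plant import *
for n in("side","top"):
    c=capture(n); pickle.dump(c,open(f"{n}9.pkl","wb"))
    cv2.imwrite(f"pics/{n}9f.png",c["image"][:,:,::-1])
s=load("side9.pkl");t=load("top9.pkl")
crop(s,210,210,110,120,5,"pics/s9.png")
crop(t,160,170,120,120,5,"pics/t9.png")
E
```

```text
time_s: 31.8
tcp_pos: [0.4845, 0.1438, 0.133]
eef_rot: [-121.2, 90.0, 39.8]
contact_force: [-0.6, -0.3, -0.2]
gripper_width: 0.0668
time_s: 32.8
tcp_pos: [0.3918, 0.0314, 0.2738]
eef_rot: [-130.0, 89.9, 31.1]
contact_force: [0.2, 0.3, -0.5]
gripper_width: 0.0874
time_s: 33.8
tcp_pos: [0.3703, -0.0337, 0.273]
eef_rot: [45.4, 90.0, -153.6]
contact_force: [0.4, -0.3, -0.0]
gripper_width: 0.0872
t 33.8 tcp [ 0.3703 -0.0337  0.273 ] F [ 0.4 -0.3 -0. ] w 0.0872 j [ 25.9 -11.9 -29.    0.  -72.9  45.2]
xaxis [-2.e-04 -1.e-04 -1.e+00] y ang -108.99
```

View pics/s9.png

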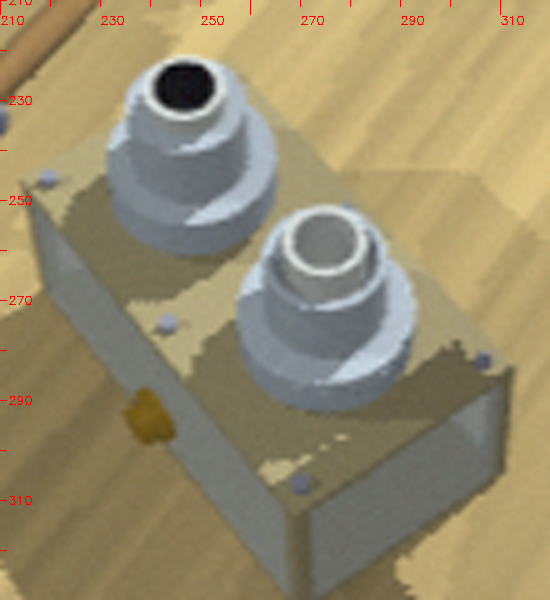

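View pics/t9.png

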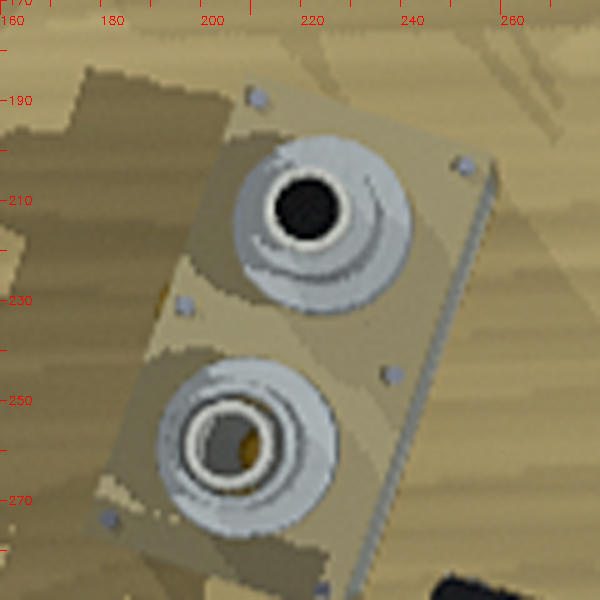

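View pics/top9f.png

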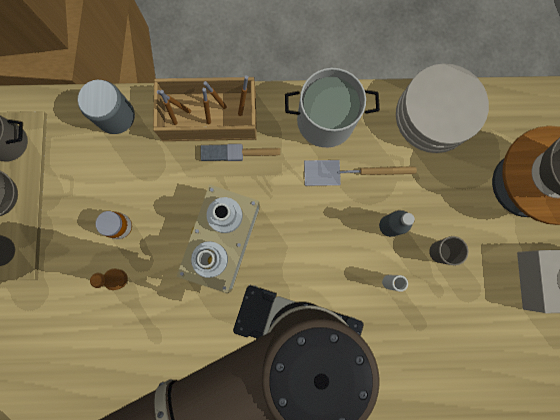

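View pics/side9f.png

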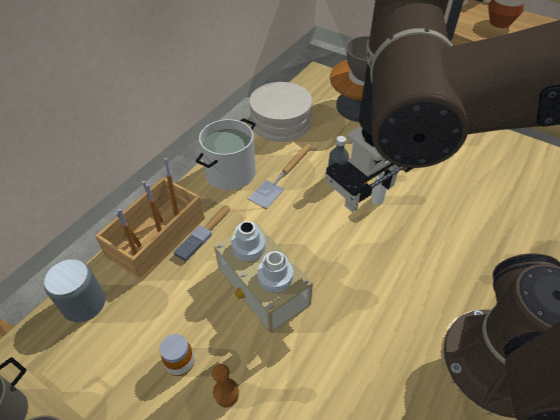

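```bash
python3 - <<'E'
from h import *
s=load("side9.pkl");t=load("top9.pkl");a=np.linspace(0,2*np.pi,181)
# predicted home outlines, drawn for comparison
for c,x0,y0,n in((s,210,210,"s"),(t,160,170,"t")):
    crop(c,x0,y0,110,120,5,"/tmp/x.png"); im=cv2.imread("/tmp/x.png")
    for r,z,col in((.039,.126,(0,255,0)),(.027,.164,(255,0,0)),(.018,.176,(0,0,255)),(.039,.102,(0,255,255))):
        p=(proj(c,np.c_[.4855+r*np.cos(a),.1433+r*np.sin(a),0*a+z])+.5-[x0,y0])*5
        cv2.polylines(im,[p.round().astype(int)],True,col,1)
    cv2.imwrite(f"pics/{n}9o.png",im)
E
python3 -c "
import cv2,numpy as np
cv2.imwrite('pics/o9.png',cv2.resize(np.hstack([cv2.imread('pics/s9o.png'),cv2.imread('pics/t9o.png')]),(800,436)))"
```

```text
(no output)
```

View pics/o9.png

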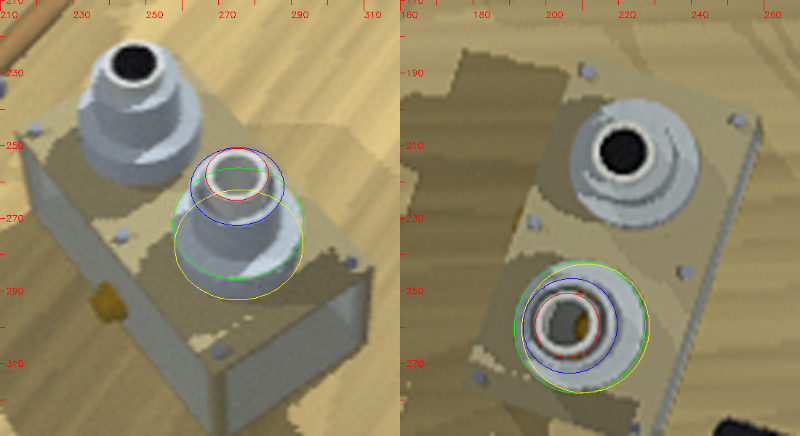

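The side and top views match the predicted fully-home outlines: tube top, hub, shoulder and skirt all line up, and the cap sits level like its neighbour. The bystanders are where they started. I'm handing the job in.

```bash
python3 -c "
from plant import *
print(close_job())"
```

```text
the job is handed in; nothing more can be done
None
```

The filter is back in the empty port: the tube is seated on the spigot and the gland cap is pushed home over the neck. I handed the job in at about 34 s of the 67 s allowed.

- **Tube:** I lowered it through the port with no contact force until it met the spigot shoulder. After I let go, its top measured (0.486, 0.1435, 0.1758) against an expected height of 0.176, so it is fully down. It stands less than 1 mm off the port centre.
- **Cap:** It went over the tube and down the neck. It pushed sideways with about 4 N at around 10 mm from home, so I shifted it 1.5 mm. It then came to a firm stop at TCP height 0.134 (expected 0.134), and did not move further under 14 N. A sideways force of about 7 N built up again during that final press and went away when I let go.
- **Final check:** In both camera pictures the tube and cap match the outlines predicted for fully home. The cap looks level, like the one on the finished port. The bystanders look unmoved and the robot was touching nothing.
- **Slip:** One sideways move went the wrong way, through free air, and I corrected it without touching anything.

No check failed. The small forces above are the only sign of contact beyond the intended seating.

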